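# Load the stain mixer and run it by its guarded lever

### The arm

A 6-joint arm with a two-finger parallel gripper is mounted at the origin on the work surface. World frame = base frame: x ahead of the robot, y to its left, z up, the work surface at z = 0. Lengths are in m, angles in rad, forces in N, time in s.
With the tool pointing down it reaches from about 0.3 to 0.775 m from the base axis. Payload 14.6 kg.
Tool frame: the origin (TCP) lies midway between the tips of the shut fingers; the grasp point (between the pads) lies 19 mm behind it; z points along the fingers, y is the line along which they close (so a half turn about z gives the same grasp; the last joint's range is limited). The gripper opens to 94 mm and grips with 3 to 60 N. Pads are 16 mm wide; open, the fingers measure 119 mm over their backs; the gripper's body (75 mm by 177 mm) begins 78 mm behind the grasp point.
Start: joints at [1.158, 0.3, 1.521, -0, 1.321, -0.067], TCP at [0.186, 0.517, 0.205] pointing down, gripper open.
Joint ranges: [-3.03, 3.03], [-0.79, 2.21], [0.23, 2.52], [-1.04, 4.18], [0, 3.07], [-2.55, 2.55]. Speed limits (rad/s): [2.22, 2.22, 2.57, 3.14, 3.14, 3.14].

### API

Orientations are given as [roll, pitch, yaw] about the fixed x, y, z axes, in that order (R = Rz(yaw) Ry(pitch) Rx(roll)).
In Python, from station import telemetry, optics, ctrl gives the robot as it stands.
- The arm moves only by the tool carry_out, never from a script. Its argument "plan" is a list that holds one entry, the list of rows, each a list of 7 numbers: the shift along the tool's x, y, z in mm, then the turn, a rotation vector about the tool's x, y, z in rad, then the finger opening in mm, from 0 to 94. A call has 1 to 20 rows; each row shifts and turns the commanded pose from where the row before left it, along the tool's axes as they then stand; what a row does not reach is not made up. A row lasts 1/12 s, in which the tool goes at most 41.7 mm and 7.16 degrees, less where a joint would pass 70% of its speed; a pose out of reach is approached as far as the arm can. A call with a gripper value outside its range is refused whole. The fingers move at their own pace and stop on an object; "squeeze" is the grip in N (left out, the last holds). Time passes only in rows, so rows that do not move let the fingers close. It gives the time, the measured TCP pose, the force, the opening and the grip force at its end, in the units of the state.
- telemetry.get_obs(): the state, without advancing time (a new reading comes with each control period).
- optics.camera(name): name is "side" or "top"; returns a dict with "pixels" (384x512x3 uint8, red, green, blue), "intrinsics" (3x3 intrinsics, pixels), "origin" and "rotation" of the camera in the world. Camera axes: x right, y down, z forward; pixel columns grow to the right and rows downward; lengths in m; the calibration is good to about 2 mm. A picture is of the moment at which its call begins. There is no depth.
- ctrl.hand_in(): hands the job in; it is judged then, once.
The state is a dict: "time_s": time; "qpos": joint angles; "joint_vel": joint speeds; "tau": joint torques, N m; "ee_pos": TCP position; "eef_rot": TCP orientation; "force": force on the tool from outside, world axes, zero at the start; "moment": the same for the moment, N m; "grip_width": finger opening in m; "grip_force": force on a finger pad.
Only numpy, scipy, OpenCV 4.12 (cv2) and the standard library are available. Lean on these libraries where they do the work, as an engineer would, in place of code of your own. Each camera call takes 0.05 s, during which the arm holds its last target. There are 200 camera calls.

### The job

Set the two amber stain jars gently and upright into the two cells of the mixer's plywood cradle, one in each, and let go of them. Then flip the steel safety catch over to its stop, clear of the run lever it blocks, and pull the run lever towards you (the robot) all the way to its stop; it springs back, so finish while still holding it there. Leave the low tin, the mallet and the gouge where they are.

Things in the scene. Friction and masses are not known exactly. Their poses are not given: they have to be found in the camera images.
- mixer: grey bench mixer bolted down; origin on the bench, x away from the robot, y left (turned up to 0.3 rad). Base plate x -70 to 110, y -180 to 180 mm, 20 mm thick. Plywood cradle x -40 to 40, y -165 to -12 mm, rim 56 mm above the bench; behind it a motor cover 61 mm high (x 53 to 103). Lever at y = 70 mm; catch at y = 142 mm, post 95 mm high
- cell_1 (a point): centre of the floor of the right-hand cell of the cradle, 25 mm above the bench; the cell is 70 mm (x) by 69 mm (y) inside, walls 5 mm thick rising 31 mm above its floor; cell centres are 74 mm apart along the mixer's y
- cell_2 (a point): the same for the left-hand cell, next to the lever
- jar_a_mid (a point): closed amber glass jar with a steel lid, round, 52 mm in diameter, 100 mm tall, 0.17 to 0.35 kg, standing upright loose on the bench at the start; this point is its centre, 50 mm above its foot; the two jars are alike and either may go in either cell
- jar_b_mid (a point): closed amber glass jar with a steel lid, round, 52 mm in diameter, 100 mm tall, 0.17 to 0.35 kg, standing upright loose on the bench at the start; this point is its centre, 50 mm above its foot; the two jars are alike and either may go in either cell
- catch (a joint): angle of the safety catch, rad: 0 shut (a steel finger lies level along y just in front of the lever's stem and stops the lever), starts at 0 to 0.12, 1.4 fully flipped, at its stop; friction keeps it wherever it is left, about 2 N at the tab moves it
- catch_tab (a point): the catch's tab: level steel rod, 12 mm thick, 62 mm long along the mixer's x; this point is 19 mm from its free (-x) end, 45 mm from the hinge. Shut, it leans 0.6 rad from upright towards the lever (mixer -y), 117 mm above the bench; flipping swings it over the top to lean 0.8 rad to mixer +y. Space around and under this end is free
- catch_hinge (a point): point on the catch's hinge axis (which runs along the mixer's x), beside catch_tab, 80 mm above the bench
- lever (a joint): angle of the run lever, rad: 0 at rest, leaning 0.35 rad away from the robot (towards the mixer's +x); 0.7 at its stop, leaning 0.35 rad the other way (towards the mixer's -x, the robot's side); a spring always returns it to 0; needs about 2 N at the grip to start and 6.5 N at the stop
- lever_grip (a point): centre of the lever's black cross bar: a level round bar 18 mm in diameter, 56 mm long along the mixer's y, on a 12 mm stem; 110 mm from the lever's hinge, about 153 mm above the bench at rest and 160 mm in mid-swing
- lever_hinge (a point): centre of the lever's hinge, whose axis runs along the mixer's y, 50 mm above the bench
- tin: bystander: low steel tin, 76 mm in diameter, 42 mm tall, standing among the jars; origin under its centre
- mallet: bystander: wooden mallet lying on the bench, head 65 x 110 x 60 mm, handle to -x of its own frame, 190 mm long overall to that side; origin under the middle of its head
- gouge: bystander: carving gouge lying on the bench, 245 mm long along its own x, 26 mm thick; origin under its middle

How it is judged:
On the way, in this order (a step that is already met when the one before it is completed fails the run):
1. both jars stand in the cradle, one in each cell, let go ((((horizontal distance between jar_a_mid and cell_1 below 0.02 m and z of jar_a_mid in the frame of cell_1 between 0.044 and 0.056 m and angle between jar_a_mid's own z axis and vertical below 0.12 rad) and (horizontal distance between jar_b_mid and cell_2 below 0.02 m and z of jar_b_mid in the frame of cell_2 between 0.044 and 0.056 m and angle between jar_b_mid's own z axis and vertical below 0.12 rad)) or ((horizontal distance between jar_a_mid and cell_2 below 0.02 m and z of jar_a_mid in the frame of cell_2 between 0.044 and 0.056 m and angle between jar_a_mid's own z axis and vertical below 0.12 rad) and (horizontal distance between jar_b_mid and cell_1 below 0.02 m and z of jar_b_mid in the frame of cell_1 between 0.044 and 0.056 m and angle between jar_b_mid's own z axis and vertical below 0.12 rad))) and contact force between the fingers and jar_a below 0.1 N and contact force between the fingers and jar_b below 0.1 N), for 0.2 s.
2. the safety catch is flipped over (value of joint catch above 1.15 rad), for 0.1 s.
3. the run lever is pulled to its stop (value of joint lever above 0.55 rad), for 0.2 s.
At the end, for the whole second after the job is handed in: Each jar stands upright (within 0.12 rad) on the floor of its own cell (axis within 20 mm of the cell's centre), not touched by the fingers; the catch is flipped past 1.15 rad of its 1.4; the lever is held by the robot (more than 1 N) past 0.55 rad of its 0.7 through the last second (all of step 1 and value of joint catch above 1.15 rad and value of joint lever above 0.55 rad and contact force between any of the fingers, the arm and lever above 1 N); the arm keeps its last pose, push and grip.
It fails at once if the lever is forced while the catch is still shut (value of joint catch below 0.6 rad and value of joint lever above 0.3 rad).
It fails at once if a jar is let go more than about 30 mm above where it should stand (dropped) or knocked up ((height (world z) of jar_a_mid above 0.106 m and contact force between the fingers and jar_a below 0.02 N) or (height (world z) of jar_b_mid above 0.106 m and contact force between the fingers and jar_b below 0.02 N)).
It fails at once if a jar is tipped over (angle between any of jar_a_mid, jar_b_mid's own z axis and vertical above 0.9 rad).
It fails at once if the tin, the mallet or the gouge is moved by more than 30 mm (distance of any of tin, mallet, gouge from where it was at the start of the episode above 0.03 m).
It also fails if it takes over 72 s, if anything falls off the work surface, if the arm or the gripper's body presses on something with over 40 N, if the wrist force passes 120 N, or if a joint passes its speed limit or range.

## Working session

There is one attempt and no reset: what is moved stays moved. The work goes in short steps, Python scripts to look and compute and a tool call to move; the robot and the scene stay as the last step left them, time stands still between calls to the robot, and variables do not carry over. Pictures are saved under pics/ and viewed, at most 12 in all, crops included, and the job is handed in when it is done.

Besides the shell and the picture viewer there is one more tool, called in YAML: its name, and indented under it one key for each argument. carry_out: Moves the arm, as the interface text tells. Its arguments: {"type":"object","properties":{"plan":{"type":"array","items":{"type":"array","items":{"type":"array","items":{"type":"number"}}}},"squeeze":{"type":"number"}},"required":["plan"]}

```bash
mkdir -p pics; python3 - <<'E'
from station import telemetry, optics, ctrl
import cv2,numpy as np
print(telemetry.get_obs())
for n in("top","side"):
    c=optics.camera(n); cv2.imwrite(f"pics/{n}0.png",c["pixels"][:,:,::-1])
    print(n,c["intrinsics"],c["origin"],c["rotation"])
E
```

```text
{'time_s': 0.0, 'qpos': array([ 1.15837488e+00,  3.00476813e-01,  1.52158944e+00,  1.62214663e-06,
        1.32069864e+00, -6.66103254e-02]), 'joint_vel': array([ 0.00164336, -0.0001283 ,  0.00015075, -0.00125348,  0.00067793,
        0.00140553]), 'tau': array([ 1.93342086e-03, -5.31806266e+01, -3.52736843e+01,  7.09448196e-02,
        2.43466313e-02, -1.05026754e-04]), 'ee_pos': array([0.18632863, 0.51719308, 0.20487966]), 'eef_rot': array([-3.14042311e+00, -7.95935399e-05,  2.79578108e+00]), 'force': array([ 0.39555318, -0.35410962,  0.86979403]), 'moment': array([ 0.00528538, -0.00170596,  0.00567784]), 'grip_force': 0.0, 'grip_width': 0.09388634212483046}
top [[359.82171147   0.         252.59322811]
 [  0.         359.82171147 186.94809415]
 [  0.           0.           1.        ]] [0.34886977 0.02773014 1.30214428] [-3.03343083  0.02336531 -1.58293656]
side [[470.54447701   0.         249.54521162]
 [  0.         470.54447701 196.45074251]
 [  0.           0.           1.        ]] [0.31564842 1.17419263 1.16147247] [-2.3068233   0.01787547 -2.99589667]
```

View pics/top0.png

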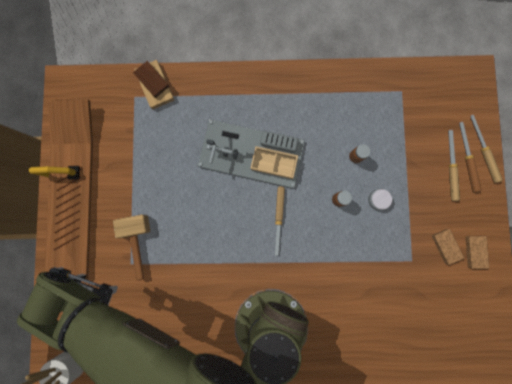

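View pics/side0.png

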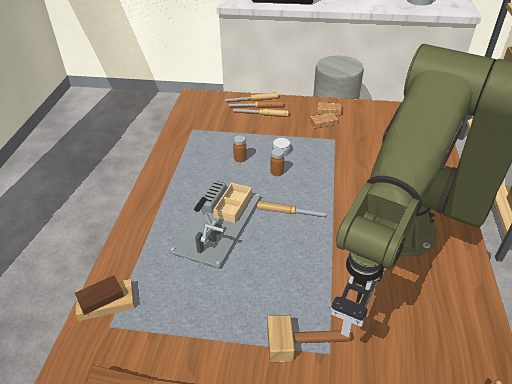

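Top view: jar lids near (362,152) and (344,198), the tin at (381,200), the cradle at (275,162), the lever bar at (230,135), the catch near (212,150), the gouge at (279,220) and the mallet at (130,228). I'll take an enlarged crop and masks next.

```bash
cat > h.py <<'E'
import cv2,numpy as np
from station import telemetry, optics, ctrl
from scipy.spatial.transform import Rotation as Ro
def Rm(r): return Ro.from_euler('xyz',r).as_matrix()
class Cam:
    def __init__(s,n):
        c=optics.camera(n); s.im=c["pixels"]; s.K=np.array(c["intrinsics"]); s.o=np.array(c["origin"]); r=np.array(c["rotation"]); s.R=r if r.shape==(3,3) else Rm(r)
        s.hsv=cv2.cvtColor(s.im,cv2.COLOR_RGB2HSV)
    def ray(s,p): 
        d=s.R@np.linalg.inv(s.K)@[p[0],p[1],1]; return d/np.linalg.norm(d)
    def at(s,p,z):
        d=s.ray(p); return s.o+d*(z-s.o[2])/d[2]
    def px(s,P):
        q=s.K@(s.R.T@(np.asarray(P)-s.o)); return q[:2]/q[2]
    def save(s,f,x0,y0,x1,y1,k,pts=()):
        a=cv2.resize(s.im[y0:y1,x0:x1,::-1],None,fx=k,fy=k,interpolation=cv2.INTER_CUBIC)
        for p in pts:
            cv2.circle(a,tuple(int(v) for v in (np.array(s.px(p))-[x0,y0]+.5)*k),3,(255,0,255),1)
        cv2.imwrite("pics/"+f,a)
def tri(c1,p1,c2,p2):
    A=[];b=[]
    for c,p in((c1,p1),(c2,p2)):
        d=c.ray(p);M=np.eye(3)-np.outer(d,d);A.append(M);b.append(M@c.o)
    return np.linalg.lstsq(np.vstack(A),np.hstack(b),rcond=None)[0]
E
python3 - <<'E'
from h import *
t=Cam("top");s=Cam("side")
print(t.at((275,320),0))
t.save("topc.png",195,120,395,215,4)
s.save("sidec.png",160,125,300,275,4)
m=cv2.inRange(t.hsv,(8,70,150),(25,200,255)); m[:140]=0;m[185:]=0;m[:,:245]=0;m[:,305:]=0
c=max(cv2.findContours(m,0,1)[0],key=cv2.contourArea); r=cv2.minAreaRect(c)
print(r,[t.at(p,.056).round(4) for p in cv2.boxPoints(r)])
E
```

```text
[ 0.02170903 -0.01621849  0.        ]
((273.8463439941406, 161.71707153320312), (43.30268478393555, 22.419614791870117), 12.094757080078125) [array([0.551 , 0.0623, 0.056 ]), array([0.6289, 0.0449, 0.056 ]), array([ 0.5939, -0.1032,  0.056 ]), array([ 0.5166, -0.0849,  0.056 ])]
```

View pics/topc.png

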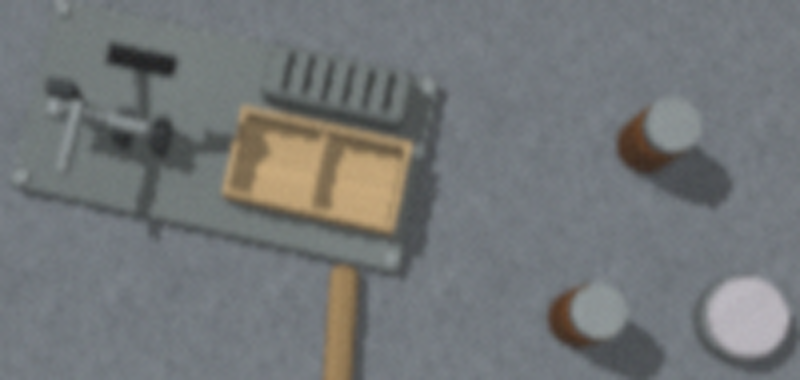

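View pics/sidec.png

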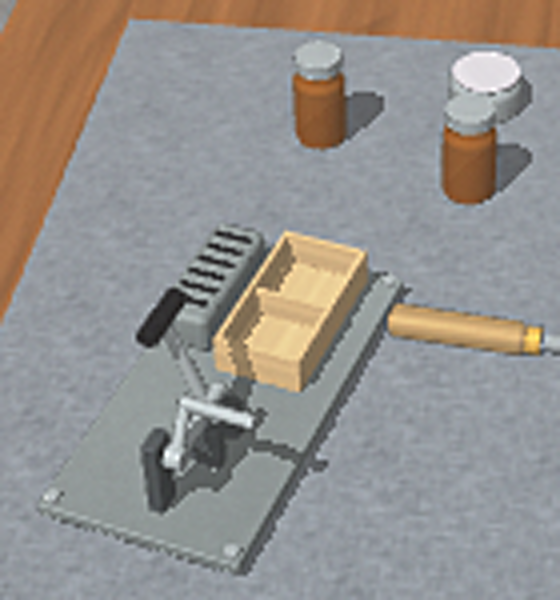

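The enlarged top crop shows the lids at crop (672,124) and (599,311), the tin at (747,316) and the lever bar at (142,59). The catch tab runs from (75,105) to (65,168). In the side crop the lids are at (318,54) and (470,108), the bar is at (163,317) and the tab runs from (182,404) to (252,420).

```bash
cat >> h.py <<'E'
TH=-0.2295
MO=np.array([0.5927,0.066,0])
MR=Ro.from_euler('z',TH).as_matrix()
def mx(x,y,z): return MO+MR@np.array([x,y,z])/1000
E
python3 - <<'E'
from h import *
t=Cam("top");s=Cam("side")
T=lambda x,y:(x/4+195-.4,y/4+120-.4); S=lambda x,y:(x/4+160-.4,y/4+125-.4)
for n,a,b,z in(("A",(672,124),(318,53),.1),("B",(599,311),(470,107),.1),("tin",(747,316),(488,72),.042),("bar",(142,59),(163,317),.153),("tabfree",(65,168),(252,420),.117),("tabback",(75,105),(182,404),.117)):
    print(n,tri(t,T(*a),s,S(*b)).round(4),t.at(T(*a),z).round(4),s.at(S(*b),z).round(4))
print("bar",mx(38,70,153),"tab",mx(0,117,117))
m=cv2.inRange(t.hsv,(0,0,0),(180,255,45));m[:125]=0;m[145:]=0;m[:,:215]=0;m[:,245:]=0
c=max(cv2.findContours(m,0,1)[0],key=cv2.contourArea);r=cv2.minAreaRect(c);print(r,t.at(r[0],.153),t.at(r[0],.16))
P=[mx(x,y,20) for x in(-70,110) for y in(-180,180)]+[mx(x,y,56) for x in(-40,40) for y in(-165,-12)]+[mx(38,70,153),mx(0,-126,25),mx(0,-51,25)]
t.save("ov.png",195,120,395,215,4,P)
a=cv2.imread("pics/ov.png");s.save("b.png",160,125,300,275,3,P);b=cv2.imread("pics/b.png")
b=cv2.copyMakeBorder(b,0,0,0,800-b.shape[1],0)[:450]
cv2.imwrite("pics/ov.png",np.vstack([a[:200],b[100:]]))
E
```

```text
A [ 0.5969 -0.3195  0.0965] [ 0.5977 -0.3185  0.1   ] [ 0.5944 -0.3143  0.1   ]
B [ 0.44   -0.2523  0.0946] [ 0.4404 -0.251   0.1   ] [ 0.4386 -0.245   0.1   ]
tin [ 0.4367 -0.3952  0.0336] [ 0.4387 -0.3924  0.042 ] [ 0.4333 -0.3835  0.042 ]
bar [0.647  0.1247 0.1493] [0.6481 0.1245 0.153 ] [0.6438 0.1289 0.153 ]
tabfree [0.5642 0.193  0.1136] [0.5653 0.1926 0.117 ] [0.5617 0.1964 0.117 ]
tabback [0.6194 0.1845 0.1149] [0.6189 0.1842 0.117 ] [0.6188 0.1865 0.117 ]
bar [0.645628   0.12551997 0.153     ] tab [0.61931641 0.17993229 0.117     ]
((230.14706420898438, 134.9117889404297), (14.309601783752441, 2.6678919792175293), 14.03624439239502) [0.64619525 0.12438905 0.153     ] [0.64438409 0.12380025 0.16      ]
```

View pics/ov.png

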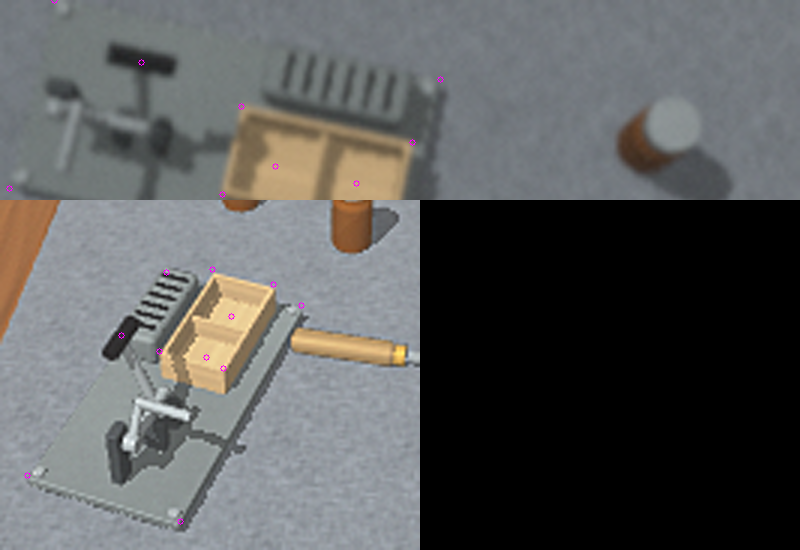

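The projected cradle, plate and bar points match the top view closely. The side view is a few mm off, so I'll rely on the top view and start moving.

carry_out:
  plan:
    - [[0,0,-5,0,0,0.1213,94],[0,0,-5,0,0,0.1213,94],[0,0,-5,0,0,0.1213,94],[0,0,-5,0,0,0.1213,94],[0,0,-5,0,0,0.1213,94],[0,0,-5,0,0,0.1213,94],[0,0,-5,0,0,0.1213,94],[0,0,-5,0,0,0.1213,94],[0,0,-5,0,0,0.1213,94],[0,0,-5,0,0,0.1213,94],[0,0,-5,0,0,0.1213,94],[0,0,-5,0,0,0.1213,94],[-10,6,0,0,0,0,94],[-20,12,0,0,0,0,94],[-25,15.4,0,0,0,0,94],[-25,15.4,0,0,0,0,94],[-25,15.4,0,0,0,0,94],[-25,15.4,0,0,0,0,94],[-25,15.4,0,0,0,0,94],[-25,15.4,0,0,0,0,94]]
  squeeze: 20

```text
time_s: 1.97
ee_pos: [0.2528, 0.3156, 0.2654]
eef_rot: [3.141, -0.0, 1.34]
force: [1.0, 0.3, 0.6]
grip_width: 0.0943
grip_force: 0.0
```

carry_out:
  plan:
    - [[-25,15.4,0,0,0,0,94],[-25,15.4,0,0,0,0,94],[-25,15.4,0,0,0,0,94],[-25,15.4,0,0,0,0,94],[-25,15.4,0,0,0,0,94],[-25,15.4,0,0,0,0,94],[-25,15.4,0,0,0,0,94],[-25,15.4,0,0,0,0,94],[-25,15.4,0,0,0,0,94],[-25,15.4,0,0,0,0,94],[-25,15.4,0,0,0,0,94],[-25,15.4,0,0,0,0,94],[-25,15.4,0,0,0,0,94],[-25,15.4,0,0,0,0,94],[-25,15.4,0,0,0,0,94],[-25,15.4,0,0,0,0,94],[-25,15.4,0,0,0,0,94],[-20,12.5,0,0,0,0,94],[-12,6.5,0,0,0,0,94],[0,0,0,0,0,0,94]]

```text
time_s: 3.63
ee_pos: [0.4218, -0.1937, 0.2649]
eef_rot: [-3.141, -0.0, 1.338]
force: [0.2, -0.4, -0.7]
grip_width: 0.0942
grip_force: 0.0
```

carry_out:
  plan:
    - [[-16.5,10.3,0,0,0,0,94],[-16.5,10.3,0,0,0,0,94],[-16.5,10.4,0,0,0,0,94],[0,0,20,0,0,0,94],[0,0,25,0,0,0,94],[0,0,25,0,0,0,94],[0,0,25,0,0,0,94],[0,0,25,0,0,0,94],[0,0,20,0,0,0,94],[0,0,20,0,0,0,94],[0,0,20,0,0,0,94],[0,0,20,0,0,0,94],[0,0,15,0,0,0,94],[0,0,0,0,0,0,94]]

```text
time_s: 4.8
ee_pos: [0.4394, -0.2455, 0.0482]
eef_rot: [-3.138, -0.002, 1.341]
force: [0.6, 0.5, -0.6]
grip_width: 0.0944
grip_force: 0.0
```

```bash
python3 - <<'E'
from h import *
t=Cam("top");s=Cam("side")
e=telemetry.get_obs();print(e["ee_pos"],e["force"])
s.save("sg.png",210,100,330,200,4,[e["ee_pos"]]);t.save("tg.png",305,130,405,230,4,[e["ee_pos"]])
cv2.imwrite("pics/g1.png",np.hstack([cv2.imread("pics/tg.png"),cv2.copyMakeBorder(cv2.imread("pics/sg.png"),0,0,0,0,0)])[:,:800])
E
```

```text
[ 0.44064581 -0.24666195  0.05100638] [0.34455481 0.3717092  0.15736809]
```

View pics/g1.png

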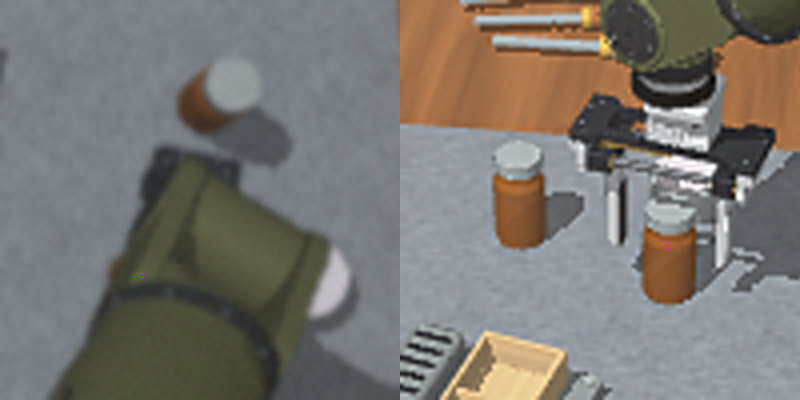

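The fingers straddle the jar evenly in the side crop, so I'll close.

carry_out:
  plan:
    - [[0,0,4,0,0,0,94],[0,0,0,0,0,0,60],[0,0,0,0,0,0,45],[0,0,0,0,0,0,45],[0,0,0,0,0,0,45],[0,0,0,0,0,0,45],[0,0,0,0,0,0,45],[0,0,0,0,0,0,45],[0,0,0,0,0,0,45]]
  squeeze: 25

```text
time_s: 5.65
ee_pos: [0.4406, -0.2475, 0.0466]
eef_rot: [3.141, 0.0, 1.34]
force: [0.4, -0.3, -0.0]
grip_width: 0.0511
grip_force: 25.0
```

carry_out:
  plan:
    - [[0,0,-8,0,0,0,45],[0,0,-14,0,0,0,45],[0,0,-18,0,0,0,45],[0,0,-20,0,0,0,45],[0,0,-20,0,0,0,45],[0,0,-20,0,0,0,45],[9,2.4,0,0,0,0,45],[18,4.8,0,0,0,0,45],[24,6.4,0,0,0,0,45],[24,6.4,0,0,0,0,45],[24,6.4,0,0,0,0,45],[24,6.4,0,0,0,0,45],[24,6.4,0,0,0,0,45],[24,6.4,0,0,0,0,45],[24,6.4,0,0,0,0,45],[24,6.4,0,0,0,0,45],[24,6.4,0,0,0,0,45],[24,6.4,0,0,0,0,45],[15,4,0,0,0,0,45],[6,1.6,0,0,0,0,45]]

```text
time_s: 7.32
ee_pos: [0.5814, 0.0176, 0.1455]
eef_rot: [-3.14, 0.0, 1.342]
force: [0.5, 0.0, -2.8]
grip_width: 0.0512
grip_force: 25.0
```

carry_out:
  plan:
    - [[0,0,0,0,0,0,45],[0,0,0,0,0,0,45]]

```text
time_s: 7.48
ee_pos: [0.5807, 0.015, 0.146]
eef_rot: [-3.141, 0.0, 1.34]
force: [-0.0, 0.7, -2.8]
grip_width: 0.0512
grip_force: 25.0
```

```bash
python3 - <<'E'
from h import *
s=Cam("side");t=Cam("top")
e=telemetry.get_obs();print(e["ee_pos"],e["eef_rot"],e["force"],e["grip_width"], "err mm in mixer", MR.T@(mx(0,-51.5,0)-e["ee_pos"])*1000)
p=e["ee_pos"].copy(); f=p.copy(); f[2]-=.0466
s.save("sg2.png",180,100,300,200,5,[p,f])
E
```

```text
[0.58075067 0.01442328 0.14637697] [-3.14135433e+00  2.08319583e-04  1.33914526e+00] [ 0.4936345  -0.18368056 -2.3308766 ] 0.05125364167468695 err mm in mixer [-9.72041908e-02  1.44275060e+00 -1.46376975e+02]
```

View pics/sg2.png

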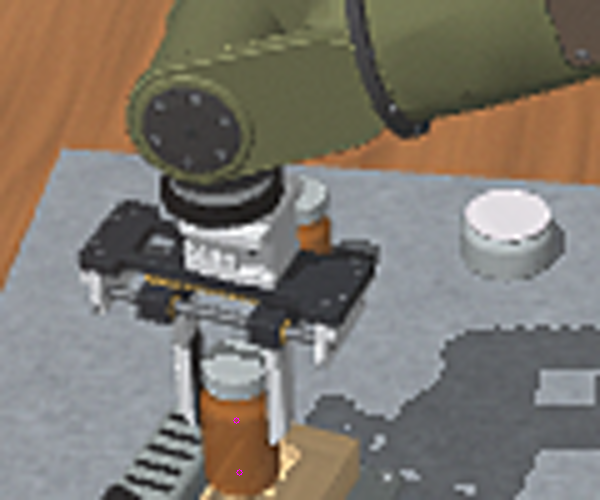

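The jar is held upright over the left cell, with its base clear of the rim. I'll lower it.

carry_out:
  plan:
    - [[0,1,10,0,0,0,45],[0,0,14,0,0,0,45],[0,0,14,0,0,0,45],[0,0,12,0,0,0,45],[0,0,10,0,0,0,45],[0,0,6,0,0,0,45],[0,0,3,0,0,0,45],[0,0,2,0,0,0,45],[0,0,0,0,0,0,45],[0,0,0,0,0,0,45]]

```text
time_s: 8.42
ee_pos: [0.5824, 0.0152, 0.0759]
eef_rot: [3.141, -0.0, 1.34]
force: [0.9, -0.2, -2.7]
grip_width: 0.0506
grip_force: 25.0
```

carry_out:
  plan:
    - [[0,0,1.5,0,0,0,45],[0,0,1.5,0,0,0,45],[0,0,0,0,0,0,45]]

```text
time_s: 8.67
ee_pos: [0.5821, 0.0152, 0.0724]
eef_rot: [-3.142, -0.0, 1.34]
force: [-0.0, 0.2, -2.2]
grip_width: 0.0511
grip_force: 25.0
```

carry_out:
  plan:
    - [[0,0,1,0,0,0,45],[0,0,1,0,0,0,45],[0,0,0,0,0,0,45]]

```text
time_s: 8.92
ee_pos: [0.5823, 0.0152, 0.0715]
eef_rot: [3.141, -0.0, 1.34]
force: [-4.3, 0.6, 8.4]
grip_width: 0.0509
grip_force: 25.0
```

carry_out:
  plan:
    - [[0,0,0,0,0,0,70],[0,0,0,0,0,0,94],[0,0,0,0,0,0,94],[0,0,0,0,0,0,94],[0,0,0,0,0,0,94],[0,0,-6,0,0,0,94],[0,0,-14,0,0,0,94],[0,0,-20,0,0,0,94],[0,0,-20,0,0,0,94],[0,0,-20,0,0,0,94],[0,0,-20,0,0,0,94],[-10,3,0,0,0,0,94],[-20,6,0,0,0,0,94],[-28,7.8,0,0,0,0,94],[-28,7.8,0,0,0,0,94],[-28,7.8,0,0,0,0,94],[-28,7.8,0,0,0,0,94],[-28,7.8,0,0,0,0,94],[-28,7.8,0,0,0,0,94],[-28,7.8,0,0,0,0,94]]

```text
time_s: 10.58
ee_pos: [0.592, -0.2212, 0.1701]
eef_rot: [-3.141, -0.0, 1.34]
force: [0.1, 0.8, -0.8]
grip_width: 0.0941
grip_force: 0.0
```

carry_out:
  plan:
    - [[-28,7.8,0,0,0,0,94],[-28,7.8,0,0,0,0,94],[-20,6,0,0,0,0,94],[-12,3.5,0,0,0,0,94],[-6,1.5,0,0,0,0,94],[0,0,0,0,0,0,94],[0,0,0,0,0,0,94]]

```text
time_s: 11.17
ee_pos: [0.5968, -0.3162, 0.1703]
eef_rot: [-3.141, -0.0, 1.341]
force: [0.1, 0.8, 0.4]
grip_width: 0.0941
grip_force: 0.0
```

```bash
python3 - <<'E'
from h import *
s=Cam("side");t=Cam("top")
e=telemetry.get_obs();print(e["ee_pos"],e["eef_rot"],"err", MR.T@(np.array([.5975,-.317,0])-e["ee_pos"])*1000)
p=e["ee_pos"].copy(); f=p.copy(); f[2]=.1
s.save("sg3.png",185,80,305,200,5,[p,f])
E
```

```text
[ 0.59703991 -0.3157517   0.17061388] [ 3.14149393e+00 -1.08670064e-04  1.34139289e+00] err [   0.73200304   -1.11090111 -170.61388348]
```

View pics/sg3.png

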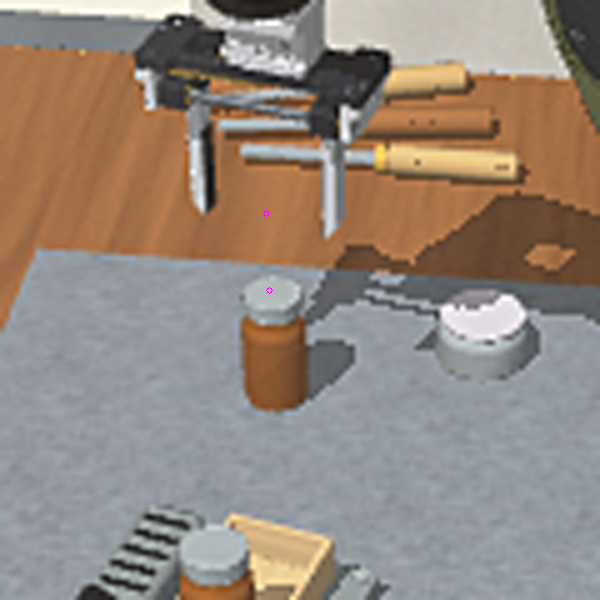

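The jar is centred under the fingers in the side crop (lid at 273,292). The first jar stands upright in the left cell. I'll descend 124 mm and grip.

carry_out:
  plan:
    - [[0,0,14,0,0,0,94],[0,0,20,0,0,0,94],[0,0,20,0,0,0,94],[0,0,20,0,0,0,94],[0,0,20,0,0,0,94],[0,0,16,0,0,0,94],[0,0,10,0,0,0,94],[0,0,4,0,0,0,94],[0,0,0,0,0,0,60],[0,0,0,0,0,0,45],[0,0,0,0,0,0,45],[0,0,0,0,0,0,45],[0,0,0,0,0,0,45],[0,0,0,0,0,0,45],[0,0,0,0,0,0,45],[0,0,0,0,0,0,45]]

```text
time_s: 12.6
ee_pos: [0.597, -0.317, 0.0468]
eef_rot: [3.141, 0.0, 1.34]
force: [1.1, -0.2, 2.7]
grip_width: 0.0508
grip_force: 25.0
```

carry_out:
  plan:
    - [[0,0,-8,0,0,0,45],[0,0,-14,0,0,0,45],[0,0,-18,0,0,0,45],[0,0,-20,0,0,0,45],[0,0,-20,0,0,0,45],[0,0,-20,0,0,0,45],[9,-3.4,0,0,0,0,45],[18,-6.7,0,0,0,0,45],[24,-8.9,0,0,0,0,45],[24,-8.9,0,0,0,0,45],[24,-8.9,0,0,0,0,45],[24,-8.9,0,0,0,0,45],[24,-8.9,0,0,0,0,45],[24,-8.9,0,0,0,0,45],[24,-8.9,0,0,0,0,45],[24,-8.9,0,0,0,0,45],[18,-6.5,0,0,0,0,45],[9.5,-3.4,0,0,0,0,45],[0,0,0,0,0,0,45],[0,0,0,0,0,0,45]]

```text
time_s: 14.27
ee_pos: [0.5642, -0.0562, 0.1464]
eef_rot: [-3.142, 0.0, 1.341]
force: [-0.0, -0.8, -2.7]
grip_width: 0.0509
grip_force: 25.0
```

```bash
python3 - <<'E'
from h import *
e=telemetry.get_obs();print(e["ee_pos"],e["eef_rot"],"err", MR.T@(mx(0,-125.5,0)-e["ee_pos"])*1000)
E
```

```text
[ 0.56421798 -0.05619044  0.14635082] [-3.14155752e+00  2.20794740e-04  1.34092547e+00] err [-6.19518157e-02 -3.39720296e-02 -1.46350817e+02]
```

carry_out:
  plan:
    - [[0,1,10,0,0,0,45],[0,0,14,0,0,0,45],[0,0,14,0,0,0,45],[0,0,12,0,0,0,45],[0,0,10,0,0,0,45],[0,0,6,0,0,0,45],[0,0,3,0,0,0,45],[0,0,2,0,0,0,45],[0,0,1.5,0,0,0,45],[0,0,1,0,0,0,45],[0,0,0,0,0,0,45]]

```text
time_s: 15.18
ee_pos: [0.5654, -0.0564, 0.0732]
eef_rot: [3.141, -0.0, 1.34]
force: [-0.2, -0.6, -1.9]
grip_width: 0.0511
grip_force: 25.0
```

carry_out:
  plan:
    - [[0,0,1,0,0,0,45],[0,0,0.7,0,0,0,45],[0,0,0,0,0,0,45]]

```text
time_s: 15.43
ee_pos: [0.5655, -0.0564, 0.0718]
eef_rot: [3.141, -0.0, 1.34]
force: [-0.7, -0.4, 1.3]
grip_width: 0.0511
grip_force: 25.0
```

Jar 2 is resting on its floor. I'll release, retreat, and move to the -y side of the catch tab with the fingers shut.

carry_out:
  plan:
    - [[0,0,0,0,0,0,70],[0,0,0,0,0,0,94],[0,0,0,0,0,0,94],[0,0,0,0,0,0,94],[0,0,0,0,0,0,94],[0,0,-6,0,0,0,94],[0,0,-16,0,0,0,94],[0,0,-22,0,0,0,94],[0,0,-22,0,0,0,94],[0,0,-22,0,0,0,94],[0,0,-20,0,0,0,94],[0,0,-20,0,0,0,94],[0,-10,0,0,0,0,0],[0,-14,0,0,0,0,0],[0,-15,0,0,0,0,0],[0,0,0,0,0,0,0],[10,0,0,0,0,0,0],[20,0,0,0,0,0,0],[24,0,0,0,0,0,0],[24,0,0,0,0,0,0]]

```text
time_s: 17.1
ee_pos: [0.5461, 0.0298, 0.1994]
eef_rot: [3.141, -0.0, 1.339]
force: [0.9, -0.3, -0.2]
grip_width: 0.0442
grip_force: 0.0
```

carry_out:
  plan:
    - [[24,0,0,0,0,0,0],[24,0,0,0,0,0,0],[24,0,0,0,0,0,0],[24,0,0,0,0,0,0],[22,0,0,0,0,0,0],[14,0,0,0,0,0,0],[7,0,0,0,0,0,0],[0,0,0,0,0,0,0],[0,0,0,0,0,0,0]]

```text
time_s: 17.85
ee_pos: [0.577, 0.1635, 0.1991]
eef_rot: [-3.141, 0.0, 1.34]
force: [-0.5, -0.4, -0.3]
grip_width: 0.0007
grip_force: 0.0
```

```bash
python3 - <<'E'
from h import *
e=telemetry.get_obs();print(e["time_s"],e["ee_pos"],e["grip_width"],e["eef_rot"],"mixer", MR.T@(e["ee_pos"]-MO)*1000)
s=Cam("side"); p=e["ee_pos"].copy(); q=MO+MR@(MR.T@(p-MO)*[1,1,0]+[0,0,.1])
s.save("sg4.png",155,130,275,270,4,[q,mx(-38,116.6,117)])
E
```

```text
17.85 [0.57701709 0.16346817 0.19906841] 0.00071694769569799 [-3.14139202e+00  2.78387210e-04  1.34023493e+00] mixer [-37.44480648  91.3448656  199.06840552]
```

View pics/sg4.png

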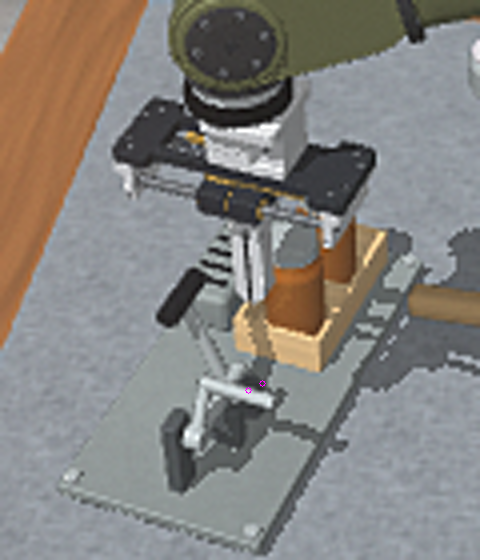

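Both jars stand in their cells. The fingers are shut above the lever side of the catch tab, and the projected tab point (248,390) lands on the tab. I'll descend, then push.

carry_out:
  plan:
    - [[0,0,14,0,0,0,0],[0,0,20,0,0,0,0],[0,0,20,0,0,0,0],[0,0,20,0,0,0,0],[0,0,15,0,0,0,0],[0,0,9,0,0,0,0],[0,0,0,0,0,0,0]]

```text
time_s: 18.48
ee_pos: [0.5763, 0.1628, 0.0996]
eef_rot: [-3.139, 0.001, 1.339]
force: [-0.3, -0.4, -0.4]
grip_width: 0.0002
grip_force: 0.0
```

carry_out:
  plan:
    - [[5,0,0,0,0,0,0],[5,0,0,0,0,0,0],[5,0,0,0,0,0,0],[5,0,0,0,0,0,0],[5,0,0,0,0,0,0],[5,0,0,0,0,0,0],[5,0,0,0,0,0,0],[5,0,0,0,0,0,0],[5,0,0,0,0,0,0],[5,0,0,0,0,0,0]]

```text
time_s: 19.32
ee_pos: [0.5883, 0.213, 0.1009]
eef_rot: [-3.141, 0.0, 1.34]
force: [0.5, -1.7, -1.6]
grip_width: 0.0002
grip_force: 1.0
```

carry_out:
  plan:
    - [[4,0,0,0,0,0,0],[4,0,0,0,0,0,0],[4,0,0,0,0,0,0],[3,0,0,0,0,0,0],[2,0,0,0,0,0,0],[0,0,0,0,0,0,0]]

```text
time_s: 19.82
ee_pos: [0.5921, 0.2293, 0.101]
eef_rot: [-3.141, 0.0, 1.34]
force: [-0.4, -2.2, -0.6]
grip_width: 0.0003
grip_force: 0.9
```

carry_out:
  plan:
    - [[1,0,0,0,0,0,0],[1,0,0,0,0,0,0],[0,0,0,0,0,0,0]]

```text
time_s: 20.07
ee_pos: [0.5924, 0.2302, 0.1008]
eef_rot: [-3.141, 0.002, 1.34]
force: [-0.8, -6.9, -3.8]
grip_width: 0.0006
grip_force: 3.7
```

carry_out:
  plan:
    - [[1,0,0,0,0,0,0],[0.5,0,0,0,0,0,0],[0,0,0,0,0,0,0]]

```text
time_s: 20.32
ee_pos: [0.5925, 0.2305, 0.1008]
eef_rot: [-3.14, 0.004, 1.339]
force: [-4.8, -14.5, -2.6]
grip_width: 0.0006
grip_force: 7.6
```

The catch is at its stop (14 N). I'll back off, rise and go above the lever bar with the fingers straddling it.

carry_out:
  plan:
    - [[-5,0,0,0,0,0,0],[-10,0,0,0,0,0,0],[0,0,-12,0,0,0,0],[0,0,-20,0,0,0,0],[0,0,-22,0,0,0,0],[0,0,-22,0,0,0,0],[0,0,-20,0,0,0,0],[0,0,-14,0,0,0,50],[-8,8,0,0,0,0,50],[-16,16,0,0,0,0,50],[-20,20,0,0,0,0,50],[-16,18,0,0,0,0,50],[-11,10,0,0,0,0,50],[-4,4,0,0,0,0,50],[0,0,0,0,0,0,50],[0,0,0,0,0,0,50]]

```text
time_s: 21.65
ee_pos: [0.6462, 0.1279, 0.2111]
eef_rot: [-3.141, -0.0, 1.34]
force: [-0.5, -0.3, 0.0]
grip_width: 0.0495
grip_force: 0.0
```

```bash
python3 - <<'E'
from h import *
e=telemetry.get_obs();print(e["time_s"],e["ee_pos"],e["grip_width"],e["eef_rot"],"mixer", MR.T@(e["ee_pos"]-MO)*1000)
s=Cam("side"); 
s.save("sg5.png",155,130,275,270,4,[e["ee_pos"],mx(38.8,70,153)])
E
```

```text
21.65 [0.64615726 0.12792179 0.21106771] 0.049506252839403395 [-3.14120783e+00 -1.26258733e-04  1.34027988e+00] mixer [ 37.9689975   72.45924334 211.06771216]
```

View pics/sg5.png

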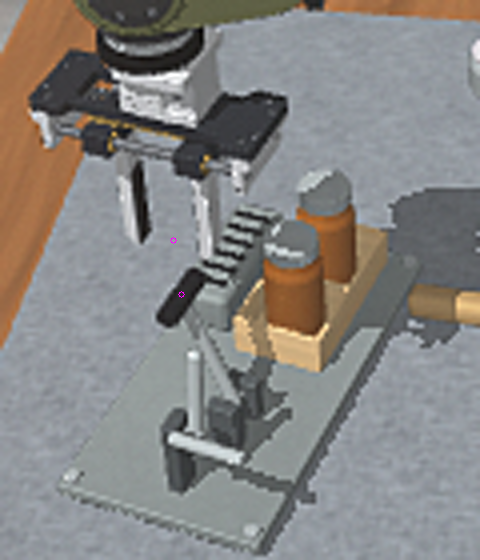

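The catch finger stands upright, the bar at (181,295) is centred under the open fingers, and both jars are upright. I'll lower over the bar and pull.

carry_out:
  plan:
    - [[0,1,12,0,0,0,50],[-1,0,18,0,0,0,50],[-1,0,18,0,0,0,50],[0,0,15,0,0,0,50],[0,0,8,0,0,0,50],[0,0,0,0,0,0,50]]

```text
time_s: 22.2
ee_pos: [0.6459, 0.1258, 0.1379]
eef_rot: [-3.138, 0.001, 1.341]
force: [-0.1, -1.2, -0.8]
grip_width: 0.05
grip_force: 0.0
```

carry_out:
  plan:
    - [[0,-5,0,0,0,0,50],[0,-6,0,0,0,0,50],[0,-6,0,0,0,0,50],[0,-6,0,0,0,0,50],[0,-6,0,0,0,0,50],[0,-6,0,0,0,0,50],[0,-6,0,0,0,0,50],[0,-6,0,0,0,0,50],[0,-6,0,0,0,0,50],[0,-6,0,0,0,0,50],[0,-6,0,0,0,0,50],[0,-5,0,0,0,0,50],[0,-4,0,0,0,0,50],[0,-4,0,0,0,0,50],[0,0,0,0,0,0,50]]

```text
time_s: 23.45
ee_pos: [0.5702, 0.1432, 0.1395]
eef_rot: [-3.141, 0.001, 1.34]
force: [7.6, -1.0, -1.5]
grip_width: 0.0501
grip_force: 3.1
```

carry_out:
  plan:
    - [[0,-3,0,0,0,0,50],[0,-3,0,0,0,0,50],[0,-2,0,0,0,0,50],[0,0,0,0,0,0,50]]

```text
time_s: 23.78
ee_pos: [0.5627, 0.1448, 0.1395]
eef_rot: [-3.141, 0.001, 1.34]
force: [7.2, -2.8, -3.3]
grip_width: 0.0503
grip_force: 3.3
```

carry_out:
  plan:
    - [[0,-1,0,0,0,0,50],[0,-1,0,0,0,0,50],[0,0,0,0,0,0,50]]

```text
time_s: 24.03
ee_pos: [0.5609, 0.1452, 0.1395]
eef_rot: [-3.141, 0.001, 1.34]
force: [7.7, -1.9, -2.4]
grip_width: 0.05
grip_force: 3.4
```

carry_out:
  plan:
    - [[0,-1.5,0,0,0,0,50],[0,-1.5,0,0,0,0,50],[0,0,0,0,0,0,50]]

```text
time_s: 24.28
ee_pos: [0.5587, 0.1457, 0.1397]
eef_rot: [3.14, 0.0, 1.34]
force: [12.5, -3.9, -3.4]
grip_width: 0.0502
grip_force: 5.1
```

carry_out:
  plan:
    - [[0,-1,0,0,0,0,50],[0,-1,0,0,0,0,50],[0,0,0,0,0,0,50]]

```text
time_s: 24.53
ee_pos: [0.5579, 0.1457, 0.14]
eef_rot: [3.137, 0.0, 1.34]
force: [19.4, -4.7, -5.4]
grip_width: 0.05
grip_force: 8.6
```

The force jumped, so the lever is at its stop. I'll do a final visual check and let it hold for a moment.

carry_out:
  plan:
    - [[0,0,0,0,0,0,50],[0,0,0,0,0,0,50],[0,0,0,0,0,0,50],[0,0,0,0,0,0,50]]

```text
time_s: 24.87
ee_pos: [0.5579, 0.1457, 0.14]
eef_rot: [3.138, 0.0, 1.34]
force: [19.7, -5.1, -4.9]
grip_width: 0.0501
grip_force: 8.5
```

```bash
python3 - <<'E'
from h import *
Cam("side").save("sg6.png",155,130,275,270,4)
E
```

```text
(no output)
```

View pics/sg6.png

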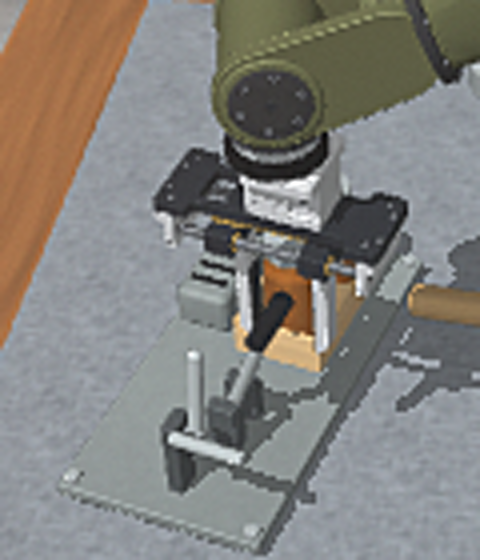

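The lever leans towards the robot and is held by the rear finger. The catch is flipped and the jars are in the cradle.

```bash
python3 -c "
from station import ctrl
print(ctrl.hand_in())"
```

```text
the job is handed in; nothing more can be done
None
```

The job is handed in, with no verdict returned: both jars stand in their cells and are let go, the catch is flipped to its stop, and the run lever is held at its stop with about 20 N; the tin, mallet and gouge were not touched.

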